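Walk the tube block round to face the reader bar

ROBOT

A 6-joint arm with a two-finger parallel gripper is mounted at the origin on the work surface. World frame = base frame: x ahead of the robot, y to its left, z up, the work surface at z = 0. Lengths are in m, angles in rad, forces in N, time in s.
With the tool pointing down it reaches from about 0.425 to 0.95 m from the base axis. Payload 14.7 kg.
Tool frame: the origin (TCP) lies at the centre of the arm's flange, where the gripper is bolted on; the fingertips stand 173 mm ahead of it and the grasp point (between the pads) lies 155 mm ahead of it (robot.hold_point_z is the distance from the TCP to the grasp point, in m); z points along the fingers, y is the line along which they close (so a half turn about z gives the same grasp; the last joint's range is limited). The gripper opens to 85 mm and grips with 20 to 120 N. Pads are 22 mm wide; open, the fingers measure 114 mm over their backs; the gripper's body (76 mm by 85 mm) begins 54 mm behind the grasp point. The pads swing forward as they close: fully open they stand 13 mm farther back than shut.
Start: joints at [-1.305, 0.48, 1.596, -0, 1.065, -0.047], TCP at [0.2, -0.618, 0.405] pointing down, gripper open.
Joint ranges: [-2.75, 2.75], [-0.82, 2.05], [0.23, 2.67], [-1.56, 4.7], [0.09, 2.69], [-2.92, 2.92]. Speed limits (rad/s): [1.89, 1.89, 2.39, 3.01, 3.01, 3.01].

INTERFACE

Orientations are given as a rotation vector (axis times angle).
In Python, from plant import robot gives the robot as it stands.
- The arm moves only by the tool move_arm, never from a script. Its argument "deltas" is a list of rows, each an object with "slide": the shift along the tool's x, y, z in units of 25 mm (1.0 is 25 mm), a list of three; "roll": the turn about the tool's z in units of 5 degrees (1.0 is 5 degrees). A call has exactly 5 rows; each row is the pose to reach, as a shift and turn from the pose commanded when the call began, along the tool's axes at that moment; what a row does not reach only later rows make up. A row lasts 1/12 s, in which the tool goes at most 41.7 mm and 7.16 degrees, less where a joint would pass 70% of its speed; a pose out of reach is approached as far as the arm can. A call with a gripper value outside its range is refused whole. "jaw" is the opening, from -1 (shut) to 1 (fully open), set as the call begins (left out, the last holds). The fingers move at their own pace and stop on an object; "newtons" is the grip in N (left out, the last holds). Time passes only in rows, so rows that repeat a pose let the fingers close, or fill a call up. It gives the time, the measured TCP pose, the force, the opening and the grip force at its end, in the units of the state.
- robot.get_state(): the state, without advancing time (a new reading comes with each control period).
- robot.get_image(name): name is "scene" or "top" or "wrist"; returns the picture (400x640x3 uint8, red, green, blue); there is no depth.
- robot.get_calibration(name): a dict with "camera_matrix" (3x3 intrinsics, pixels), "world_from_camera" (4x4, takes a point from camera to world coordinates); the wrist camera has in their place "mount" (4x4, takes a point from camera to tool coordinates, whose origin is the TCP and whose axes are the flange's). Camera axes: x right, y down, z forward; pixel columns grow to the right and rows downward; lengths in m; the calibration is good to about 2 mm. A picture is of the moment at which its call begins: read the wrist's pose just before it. get_calibration takes no time and is no camera call.
- robot.finish_job(): hands the job in; it is judged then, once.
The state is a dict: "t": time; "joint_positions": joint angles; "qd": joint speeds; "joint_efforts": joint torques, N m; "tcp_pos": TCP position; "tool_rot": TCP orientation; "contact_force": force on the tool from outside, world axes, zero at the start; "moment": the same for the moment, N m; "opening": finger opening in m; "finger_force": force on a finger pad.
Only numpy, scipy, OpenCV 4.12 (cv2) and the standard library are available. Lean on these libraries where they do the work, as an engineer would, in place of code of your own. Each camera call takes 0.05 s, during which the arm holds its last target. There are 200 camera calls.

TASK

Turn the heavy aluminium tube block on the bench by pushing at its corners with the fingertips until one of its two long slotted faces (either one) looks at the reader bar, and slide it up flat against the bar, centred on the bar's dark window. Only push it: never lift, tip or carry it, and leave the bottle, the jar and the slide box where they stand.

Things in the scene. Friction and masses are not known exactly. Their poses are not given: they have to be found in the camera images.
- block: Bare aluminium tube block, loose, 0.7 to 0.95 kg: 90 mm along its x, 116 along its y, 40 high; origin at centre of underside, z up. Both long faces (+x and -x, alike) have four upright slots 8 mm deep; the 90 mm ends are plain. 12 dark empty wells on top, in rows of 4 along y. Slides with ordinary friction. Starts 55 mm or more clear of the bar, an end turned roughly towards it.
- reader: Grey reader bar fixed to the bench: 260 mm long (its y), 60 deep (x), 45 high (white pad 51). Origin on the bench below the middle of its upright reading face, the plane x = 0; +x points into the housing, the block belongs on the -x side. Dark window 80 mm wide, centred on y = 0, repeated as a dark band over the top. Block home: its centre at x = -45 mm, y = 0.
- reagent: Amber bottle, 52 mm across, 100 mm high, loose, to the +y side, 200 mm or more from the middle line of the bar; origin at the centre of its foot. Leave alone.
- jar: Small clear jar, 40 mm across, 50 mm high, loose, to the -y side, 200 mm or more from the middle line of the bar; origin at the centre of its foot. Leave alone.
- slidebox: Box for slides, blue with a white lid, 82 by 52 mm, 42 mm high, loose, to the -y side of the block, 200 mm or more from the middle line of the bar; origin at the centre of its underside. Leave alone.

How it is judged:
At the end, for the whole second after the job is handed in: A slotted face lies against the bar: square within 0.06 rad, block centre at most 49.5 mm from the reading face (45 is contact) and within 15 mm of the window's middle; block flat and at rest; bottle, jar and slide box within 20 mm of their start (angle between the x axis of block and the x axis of reader, either way round below 0.06 rad and x of block in the frame of reader between -0.0495 and -0.04 m and y of block in the frame of reader between -0.015 and 0.015 m and height (world z) of block below 0.003 m and angle between block's own z axis and vertical below 0.03 rad and linear speed of block below 0.01 m/s and distance of each of reagent, jar, slidebox from where it was at the start of the episode below 0.02 m); the robot touches nothing.
It fails at once if the block is lifted off the bench (more than 6 mm) (height (world z) of block above 0.006 m).
It fails at once if the block is tipped (more than 0.15 rad) (angle between block's own z axis and vertical above 0.15 rad).
It fails at once if the bottle is disturbed (moved more than 20 mm) (distance of reagent from where it was at the start of the episode above 0.02 m).
It fails at once if the jar is disturbed (moved more than 20 mm) (distance of jar from where it was at the start of the episode above 0.02 m).
It fails at once if the slide box is disturbed (moved more than 20 mm) (distance of slidebox from where it was at the start of the episode above 0.02 m).
It also fails if it takes over 58 s, if anything falls off the work surface, if the arm or the gripper's body presses on something with over 40 N, if the wrist force passes 120 N, or if a joint passes its speed limit or range.

## Working session

There is one attempt and no reset: what is moved stays moved. The work goes in short steps, Python scripts to look and compute and a tool call to move; the robot and the scene stay as the last step left them, time stands still between calls to the robot, and variables do not carry over. Pictures are saved under pics/ and viewed, at most 10 in all, crops included, and the job is handed in when it is done.

Besides the shell and the picture viewer there is one more tool, called after "Request:" by a JSON object that holds its "fn" and its "kwargs", one argument or row to a line. move_arm: Moves the arm, as the interface text tells. Its arguments: {"type":"object","properties":{"deltas":{"type":"array","items":{"type":"object","properties":{"slide":{"type":"array","items":{"type":"number"}},"roll":{"type":"number"}}}},"jaw":{"type":"number"},"newtons":{"type":"number"}},"required":["deltas"]}

```bash
mkdir -p pics
python3 - <<'E'
from plant import robot
import cv2,json
s=robot.get_state();print(s)
for n in ["top","scene"]:
    im=robot.get_image(n);cv2.imwrite(f"pics/{n}0.png",im[:,:,::-1])
    c=robot.get_calibration(n);print(n,c)
print(robot.get_calibration("wrist"))
E
```

```text
{'t': 0.0, 'joint_positions': array([-1.30459324e+00,  4.80801885e-01,  1.59689282e+00,  1.83336096e-05,
        1.06508701e+00, -4.65937908e-02]), 'qd': array([ 0.00051969,  0.00065386,  0.00090993, -0.00022195, -0.0007327 ,
       -0.00245755]), 'joint_efforts': array([ 3.52675648e-03, -9.50648761e+01, -4.30184448e+01,  2.01448661e-04,
        1.24421678e-02, -2.70852473e-05]), 'tcp_pos': array([ 0.19998965, -0.61824636,  0.40408464]), 'tool_rot': array([-3.10208145e+00, -4.89141402e-01,  1.79577539e-04]), 'contact_force': array([-0.03485987,  0.06078322, -0.09135099]), 'moment': array([ 0.0136915 ,  0.03451399, -0.01019792]), 'finger_force': 0.0, 'opening': 0.08550358426128943}
top {'camera_matrix': array([[515.67718025,   0.        , 312.41388706],
       [  0.        , 515.67718025, 200.51966213],
       [  0.        ,   0.        ,   1.        ]]), 'world_from_camera': array([[-0.18218238, -0.96173796,  0.2046208 ,  0.42581193],
       [-0.98325698,  0.17902019, -0.03402184,  0.0482833 ],
       [-0.00391116, -0.207393  , -0.97824989,  1.05253294],
       [ 0.        ,  0.     
[... 303 characters left out ...]
 0.77765251, -0.37415718,  0.50523556, -0.3820104 ],
       [ 0.01841778, -0.78972373, -0.61318612,  0.52700975],
       [ 0.        ,  0.        ,  0.        ,  1.        ]])}
{'camera_matrix': array([[307.59378999,   0.        , 322.61057615],
       [  0.        , 307.59378999, 207.57230829],
       [  0.        ,   0.        ,   1.        ]]), 'mount': array([[-9.07655945e-04, -9.48469719e-01, -3.16866482e-01,
         8.23435467e-02],
       [ 9.99999578e-01, -9.06218198e-04, -1.51909541e-04,
         1.52685043e-03],
       [-1.43068572e-04, -3.16866486e-01,  9.48470142e-01,
         3.10960368e-02],
       [ 0.00000000e+00,  0.00000000e+00,  0.00000000e+00,
         1.00000000e+00]])}
```

View pics/top0.png

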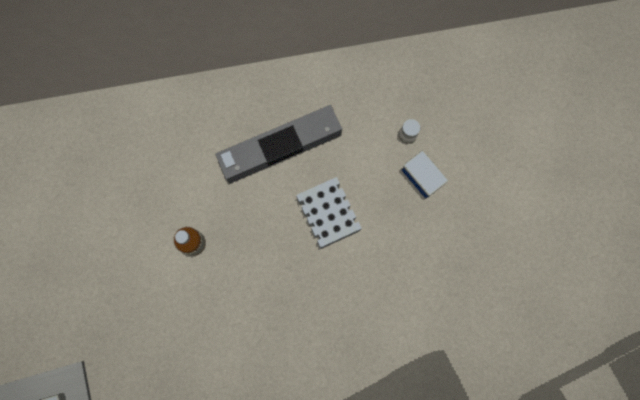

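The top view shows the bar at (280,145), the block at (328,212), the bottle at (188,240), the jar at (410,130) and the slide box at (425,175). I'll enlarge it.

Run:
```python
import cv2
im=cv2.imread("pics/top0.png")[95:265,205:375]
cv2.imwrite("pics/c1.png",cv2.resize(im,(595,595),interpolation=cv2.INTER_CUBIC))
```

```text
(no output)
```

View pics/c1.png

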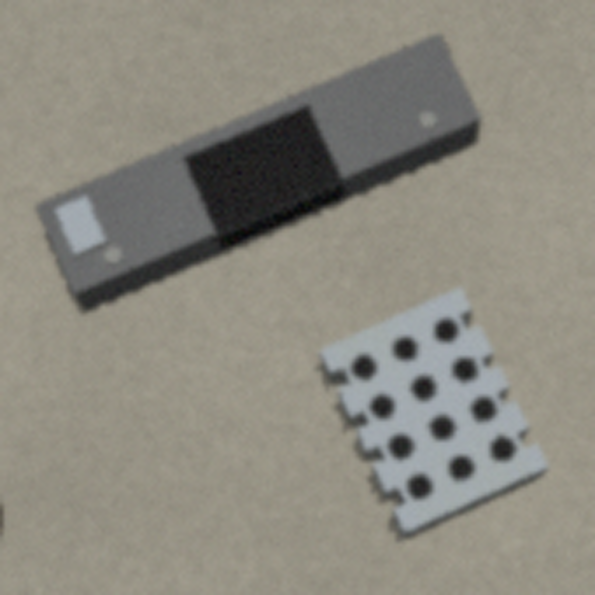

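The crop (3.5× from (205,95)) shows the block top corners at (320,351), (463,289), (547,466) and (403,533). The bar top corners are at (38,205), (440,37), (476,120) and (77,291). The window's front edge runs from (218,235) to (343,182).

```bash
cat > h.py <<'E'
import numpy as np, cv2
from plant import robot
C=robot.get_calibration("top");K=C["camera_matrix"];T=C["world_from_camera"]
def back(px,z,K=K,T=T):
    d=T[:3,:3]@np.linalg.inv(K)@np.array([px[0],px[1],1.]);return (T[:3,3]+d*(z-T[2,3])/d[2])
def proj(p):
    q=K@(np.linalg.inv(T)@np.append(p,1))[:3];return q[:2]/q[2]
def crop(c,f=3.5,o=(205,95)): return (c[0]/f+o[0]-.36,c[1]/f+o[1]-.36)
def rd():return np.load("reader.npz")
def toR(p): # world xy -> reader frame
    r=rd();return r["R"].T@(np.asarray(p)[:2]-r["o"])
def toW(p):
    r=rd();return r["R"]@np.asarray(p)+r["o"]
E
python3 - <<'E'
from h import *
bar=np.array([back(crop(c),.045)[:2] for c in [(38,205),(440,37),(476,120),(77,291)]])
win=np.array([back(crop(c),.045)[:2] for c in [(218,235),(343,182),(188,155),(310,107)]])
blk=np.array([back(crop(c),.04)[:2] for c in [(320,351),(463,289),(547,466),(403,533)]])
L=lambda a,b:np.linalg.norm(a-b)
print(bar,win,blk);print(L(bar[0],bar[1]),L(bar[2],bar[3]),L(bar[0],bar[3]),L(bar[1],bar[2]))
print([L(blk[i],blk[(i+1)%4]) for i in range(4)],L(win[0],win[1]))
y=(bar[0]-bar[1]+bar[3]-bar[2]);y/=np.linalg.norm(y);x=np.array([y[1],-y[0]])
ctr=bar.mean(0); o=ctr-.03*x
print("yaw",np.arctan2(x[1],x[0]),"o",o,"win",(win.mean(0)-o)@y,(win.mean(0)-o)@x)
R=np.c_[x,y];np.savez("reader.npz",R=R,o=o)
print("blk R",[toR(b) for b in blk],toR(blk.mean(0)))
for n,c,z in [("bottle",(182,237),.1),("jar",(410,125),.05),("box",(430,173),.042)]:print(n,back(c,z)[:2],toR(back(c,z)))
E
```

```text
[[ 0.76963876  0.1895066 ]
 [ 0.82883628 -0.06030534]
 [ 0.77397862 -0.07127876]
 [ 0.71433008  0.17482382]] [[0.73250847 0.08939192]
 [0.75083185 0.0123744 ]
 [0.78375344 0.09868015]
 [0.79983467 0.02324785]] [[ 0.65493499  0.04330537]
 [ 0.67598349 -0.04455331]
 [ 0.56561712 -0.07148769]
 [ 0.54308468  0.01582198]]
0.25673010896996823 0.2532280174800249 0.057224416700726706 0.05594442508306902
[np.float64(0.09034482757598694), np.float64(0.11360544206366228), np.float64(0.0901703345447973), np.float64(0.11517737583596048)] 0.0791671955171691
yaw 0.23521429782804965 o [0.742522   0.05119504] win -0.0010438615071391858 0.0246454601188868
blk R [array([-0.08701395,  0.01273986]), array([-0.08702062, -0.07760497]), array([-0.20062508, -0.07807666]), array([-0.20218944,  0.0120801 ])] [-0.14421228 -0.03271542]
bottle [0.60121535 0.26656127] [-0.0872243   0.24236771]
jar [ 0.75447612 -0.21202504] [-0.04971885 -0.25875809]
box [ 0.64961873 -0.23124171] [-0.1561674  -0.25300845]
```

Request:
{"fn": "move_arm", "kwargs": {
  "deltas": [
    {"slide":[1.4,-0.8,0],"roll":0.2},
    {"slide":[2.8,-1.6,0],"roll":0.4},
    {"slide":[4.2,-2.4,0],"roll":0.6},
    {"slide":[5.6,-3.2,0],"roll":0.9},
    {"slide":[7,-4,0],"roll":0.9}
  ],
  "jaw": -1,
  "newtons": 40
}}

```text
t: 0.52
tcp_pos: [0.3365, -0.4678, 0.4045]
tool_rot: [-3.12, -0.364, 0.0]
contact_force: [0.3, 0.1, -0.5]
opening: 0.0252
finger_force: 0.0
```

Request:
{"fn": "move_arm", "kwargs": {
  "deltas": [
    {"slide":[1.4,-0.7,0]},
    {"slide":[2.8,-1.4,0]},
    {"slide":[4.2,-2.1,0]},
    {"slide":[5.6,-2.8,0]},
    {"slide":[7,-3.5,0]}
  ]
}}

```text
invalid input at $.deltas[0]: expected keys slide, roll
```

```bash
cat >> h.py <<'E'
def st():
    from scipy.spatial.transform import Rotation as Ro
    s=robot.get_state();M=Ro.from_rotvec(s["tool_rot"]).as_matrix();r=rd()
    yaw=np.arctan2(M[1,0],M[0,0])-np.arctan2(r["R"][1,0],r["R"][0,0])
    print("t",round(s["t"],2),"R mm",np.round(toR(s["tcp_pos"])*1e3,1),"z",round(s["tcp_pos"][2]*1e3,1),"yawerr deg",round(np.degrees(yaw),2),"F",np.round(s["contact_force"],1),"open",round(s["opening"]*1e3,1))
E
python3 -c "from h import *;st()"
```

```text
t 0.52 R mm [-515.8 -410.1] z 404.5 yawerr deg -0.18 F [ 0.3  0.1 -0.5] open 25.2
```

Request:
{"fn": "move_arm", "kwargs": {
  "deltas": [
    {"slide":[1.3,-0.9,0.2],"roll":0},
    {"slide":[2.6,-1.8,0.4],"roll":0},
    {"slide":[3.9,-2.7,0.6],"roll":0},
    {"slide":[5.2,-3.6,0.8],"roll":0},
    {"slide":[6.5,-4.5,1],"roll":0}
  ]
}}

```text
t: 0.93
tcp_pos: [0.4686, -0.3206, 0.3793]
tool_rot: [-3.12, -0.367, 0.0]
contact_force: [1.2, -0.0, 0.2]
opening: -0.0001
finger_force: 0.0
```

Request:
{"fn": "move_arm", "kwargs": {
  "deltas": [
    {"slide":[1.3,-0.9,0.2],"roll":0},
    {"slide":[2.6,-1.8,0.4],"roll":0},
    {"slide":[3.9,-2.7,0.6],"roll":0},
    {"slide":[5.2,-3.6,0.8],"roll":0},
    {"slide":[6.5,-4.5,1],"roll":0}
  ]
}}

```text
t: 1.35
tcp_pos: [0.6006, -0.1733, 0.3542]
tool_rot: [-3.12, -0.367, 0.001]
contact_force: [0.7, -0.6, 0.2]
opening: 0.0002
finger_force: 0.0
```

Request:
{"fn": "move_arm", "kwargs": {
  "deltas": [
    {"slide":[1.2,-0.8,0.2],"roll":0},
    {"slide":[2.4,-1.6,0.4],"roll":0},
    {"slide":[3.6,-2.4,1.2],"roll":0},
    {"slide":[3.6,-2.4,2.6],"roll":0},
    {"slide":[3.6,-2.4,4.0],"roll":0}
  ]
}}

```text
t: 1.77
tcp_pos: [0.6748, -0.0939, 0.2541]
tool_rot: [3.119, 0.372, 0.004]
contact_force: [0.7, -1.4, -1.4]
opening: 0.0004
finger_force: 0.0
```

Run:
```python
from h import *
st()
C=robot.get_calibration("wrist")
cv2.imwrite("pics/w1.png",robot.get_image("wrist")[:,:,::-1])
```

```text
t 1.77 R mm [ -99.7 -125.3] z 254.1 yawerr deg 0.11 F [ 0.7 -1.4 -1.4] open 0.4
```

View pics/w1.png

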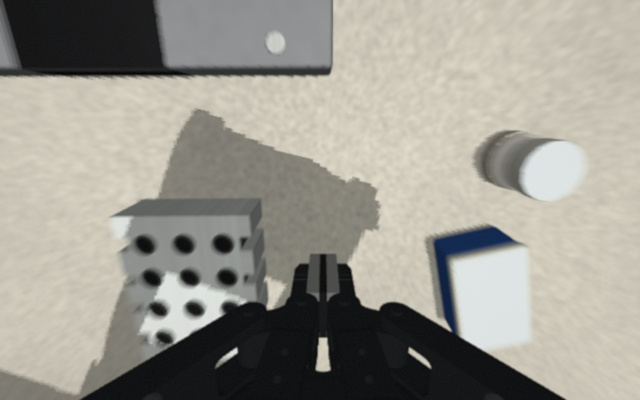

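Request:
{"fn": "move_arm", "kwargs": {
  "deltas": [
    {"slide":[0,0,1.2],"roll":0},
    {"slide":[0,0,2.5],"roll":0},
    {"slide":[0,-0.3,2.6],"roll":0},
    {"slide":[0,-0.7,2.6],"roll":0},
    {"slide":[0,-1.0,2.6],"roll":0}
  ]
}}

```text
t: 2.23
tcp_pos: [0.6675, -0.0707, 0.1911]
tool_rot: [-3.12, -0.366, -0.001]
contact_force: [1.0, -0.3, 0.7]
opening: -0.0002
finger_force: 0.0
```

Request:
{"fn": "move_arm", "kwargs": {
  "deltas": [
    {"slide":[0,-0.4,0],"roll":0},
    {"slide":[0,-0.8,0],"roll":0},
    {"slide":[0,-1.2,0],"roll":0},
    {"slide":[0,-1.6,0],"roll":0},
    {"slide":[0,-2.0,0],"roll":0}
  ]
}}

```text
t: 2.65
tcp_pos: [0.6569, -0.0221, 0.1918]
tool_rot: [3.119, 0.368, 0.007]
contact_force: [4.9, -5.4, 4.5]
opening: -0.0002
finger_force: 3.0
```

```bash
cat > look.py <<'E'
from h import *
import sys
st()
im=robot.get_image("top")[:,:,::-1]
# draw nothing; crop near the bar/block
cv2.imwrite(f"pics/{sys.argv[1]}.png",cv2.resize(im[95:265,205:375],(595,595),interpolation=cv2.INTER_CUBIC))
E
python3 look.py p2
```

```text
t 2.65 R mm [-100.3  -51.3] z 191.8 yawerr deg -0.03 F [ 4.9 -5.4  4.5] open -0.2
```

View pics/p2.png

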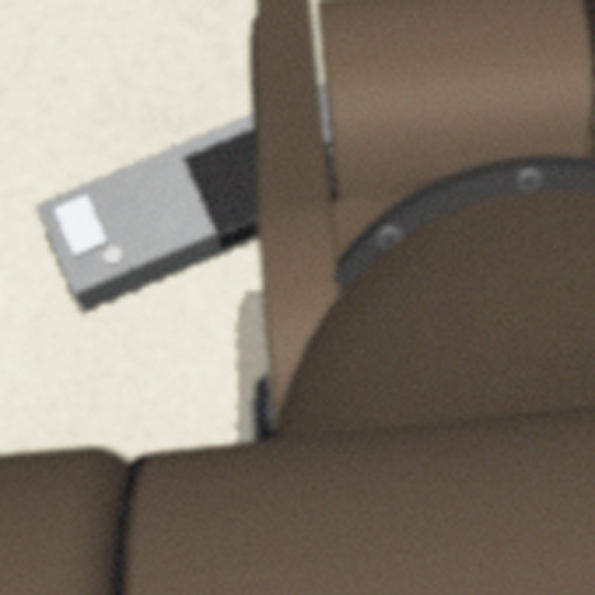

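The arm blocks the top view, so I'll use the wrist camera.

```bash
cat > wl.py <<'E'
from h import *
import sys
from scipy.spatial.transform import Rotation as Ro
def wristT():
    s=robot.get_state();A=np.eye(4);A[:3,:3]=Ro.from_rotvec(s["tool_rot"]).as_matrix();A[:3,3]=s["tcp_pos"]
    return A@robot.get_calibration("wrist")["mount"]
Kw=robot.get_calibration("wrist")["camera_matrix"]
def snap(n):
    st();np.save(f"{n}.npy",wristT());cv2.imwrite(f"pics/{n}.png",robot.get_image("wrist")[:,:,::-1])
def meas(n,pts,z=.04):
    T=np.load(f"{n}.npy");return [np.round(toR(back(p,z,Kw,T))*1e3,1) for p in pts]
if __name__=="__main__": snap(sys.argv[1])
E
python3 wl.py w2
```

```text
t 2.7 R mm [-100.6  -49.6] z 191.6 yawerr deg -0.0 F [1.5 0.9 1.1] open 0.2
```

View pics/w2.png

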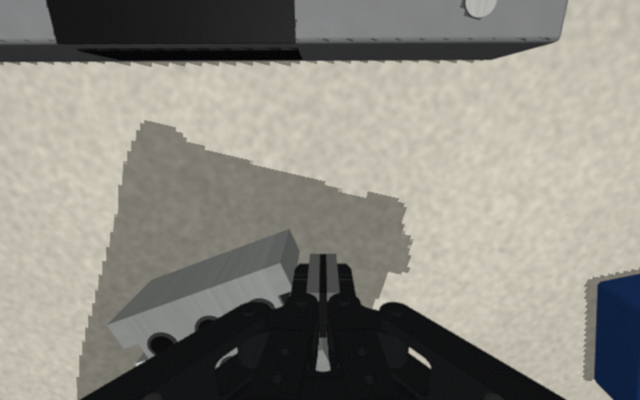

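The wrist view shows the block's end top edge running from about (108,322) to (282,264), so the block has turned about 18°.

```bash
cat >> wl.py <<'E'
def front_end(n,a,b,z=.04,dim="end"):
    # a left, b right of the visible far edge; returns edge dir angle & centre, half depth below
    P=np.array(meas(n,[a,b],z));d=P[0]-P[1];l=np.hypot(*d);e=d/l;th=np.degrees(np.arctan2(-e[0],e[1]))
    nx=np.array([e[1],-e[0]]);c=P.mean(0)-nx*(58 if dim=="end" else 45)
    print("pts",P.tolist(),"len",l.round(1),"turn CCW deg",th.round(1),"centre",c.round(1))
E
python3 - <<'E'
from wl import *
front_end("w2",(108,322),(282,264))
print(meas("w2",[(0,60),(490,60)],0),meas("w2",[(0,43),(560,40)],.045))
print(meas("w2",[(52,42),(297,42)],.045))
E
```

```text
pts [[-114.7, 50.0], [-84.1, -33.2]] len 88.6 turn CCW deg 20.2 centre [-153.8  -11.6]
[array([  2.7, 101.9]), array([   2.5, -130.8])] [array([ 2.1, 57.3]), array([   2.8, -130.9])]
[array([ 2.4, 39.8]), array([  2.3, -42.6])]
```

Request:
{"fn": "move_arm", "kwargs": {
  "deltas": [
    {"slide":[0,1.1,0],"roll":0},
    {"slide":[0,2.2,0],"roll":0},
    {"slide":[-1.4,2.2,0],"roll":0},
    {"slide":[-2.9,2.2,0],"roll":0},
    {"slide":[-4.3,2.2,0],"roll":0}
  ]
}}

```text
t: 3.17
tcp_pos: [0.5625, -0.1018, 0.1901]
tool_rot: [-3.12, -0.367, -0.0]
contact_force: [0.1, -0.8, -0.7]
opening: 0.0002
finger_force: 0.0
```

Request:
{"fn": "move_arm", "kwargs": {
  "deltas": [
    {"slide":[-0.9,0,0],"roll":0},
    {"slide":[-0.9,-1.1,0],"roll":0},
    {"slide":[-0.4,-1.1,0],"roll":0},
    {"slide":[-0.1,-1.1,0],"roll":0},
    {"slide":[0.3,-1.1,0],"roll":0}
  ]
}}

```text
t: 3.58
tcp_pos: [0.5656, -0.0728, 0.1903]
tool_rot: [3.12, 0.368, 0.001]
contact_force: [-2.8, -4.8, 1.4]
opening: -0.0001
finger_force: 2.7
```

Request:
{"fn": "move_arm", "kwargs": {
  "deltas": [
    {"slide":[0.3,0,0],"roll":0},
    {"slide":[0.6,0,0],"roll":0},
    {"slide":[0.9,0,0],"roll":0},
    {"slide":[1.2,0,0],"roll":0},
    {"slide":[1.5,0,0],"roll":0}
  ]
}}

```text
t: 4.0
tcp_pos: [0.6021, -0.0647, 0.1898]
tool_rot: [3.12, 0.367, -0.001]
contact_force: [-5.1, -5.1, 5.7]
opening: -0.0005
finger_force: 3.8
```

```bash
python3 wl.py w3
```

```text
t 4.0 R mm [-163.6  -79.9] z 189.8 yawerr deg -0.05 F [-5.1 -5.1  5.7] open -0.5
```

View pics/w3.png

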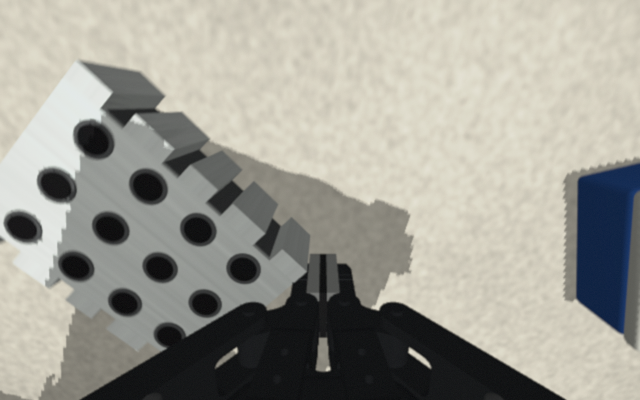

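The block has turned further: its long right face's top edge runs from (78,62) to (305,270).

Run:
```python
from wl import *
front_end("w3",(78,62),(305,270),dim="long")
```

```text
pts [[-66.9, 4.3], [-149.6, -73.7]] len 113.7 turn CCW deg -46.7 centre [-139.1   -2. ]
```

Request:
{"fn": "move_arm", "kwargs": {
  "deltas": [
    {"slide":[0.3,0,0],"roll":0},
    {"slide":[0.6,0,0],"roll":0},
    {"slide":[0.8,0,0],"roll":0},
    {"slide":[1.0,0,0],"roll":0},
    {"slide":[1.0,0,0],"roll":0}
  ]
}}

```text
t: 4.47
tcp_pos: [0.6267, -0.0583, 0.1896]
tool_rot: [3.12, 0.367, 0.001]
contact_force: [1.4, -1.5, 0.7]
opening: 0.0001
finger_force: 0.5
```

```bash
python3 wl.py w4
```

```text
t 4.47 R mm [-138.1  -79.5] z 189.6 yawerr deg -0.05 F [ 1.4 -1.5  0.7] open 0.1
```

View pics/w4.png

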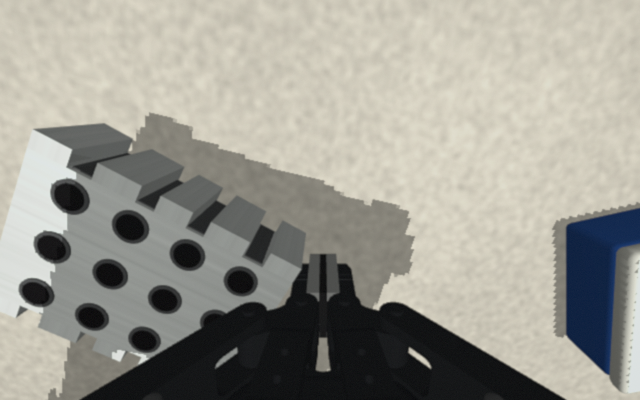

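Now the long face's top edge runs from (33,128) to (303,265).

Run:
```python
from wl import *
front_end("w4",(33,128),(303,265),dim="long")
```

```text
pts [[-63.6, 27.3], [-121.4, -72.5]] len 115.3 turn CCW deg -30.1 centre [-131.4   -0. ]
```

Request:
{"fn": "move_arm", "kwargs": {
  "deltas": [
    {"slide":[0,0.8,0],"roll":0},
    {"slide":[-1.3,0.8,0],"roll":0},
    {"slide":[-2.6,0.8,0],"roll":0},
    {"slide":[-3.8,0.8,0],"roll":0},
    {"slide":[-3.8,-0.4,0],"roll":0}
  ]
}}

```text
t: 4.93
tcp_pos: [0.5271, -0.0744, 0.1895]
tool_rot: [-3.12, -0.36, 0.004]
contact_force: [0.9, 0.8, -0.6]
opening: 0.0003
finger_force: 0.0
```

Request:
{"fn": "move_arm", "kwargs": {
  "deltas": [
    {"slide":[0,-0.6,0],"roll":0},
    {"slide":[0,-1.3,0],"roll":0},
    {"slide":[0.4,-1.3,0],"roll":0},
    {"slide":[0.8,-1.3,0],"roll":0},
    {"slide":[1.1,-1.3,0],"roll":0}
  ]
}}

```text
t: 5.35
tcp_pos: [0.5516, -0.0327, 0.1899]
tool_rot: [3.12, 0.368, 0.001]
contact_force: [-4.9, -2.6, 1.6]
opening: -0.0001
finger_force: 2.9
```

Request:
{"fn": "move_arm", "kwargs": {
  "deltas": [
    {"slide":[0.3,0,0],"roll":0},
    {"slide":[0.6,0,0],"roll":0},
    {"slide":[0.9,0,0],"roll":0},
    {"slide":[1.1,0,0],"roll":0},
    {"slide":[1.3,0,0],"roll":0}
  ]
}}

```text
t: 5.77
tcp_pos: [0.5822, -0.026, 0.1895]
tool_rot: [-3.12, -0.367, 0.003]
contact_force: [-7.9, -4.5, 7.0]
opening: -0.0001
finger_force: 4.4
```

```bash
python3 wl.py w5
```

```text
t 5.77 R mm [-173.9  -37.7] z 189.5 yawerr deg -0.08 F [-7.9 -4.5  7. ] open -0.1
```

View pics/w5.png

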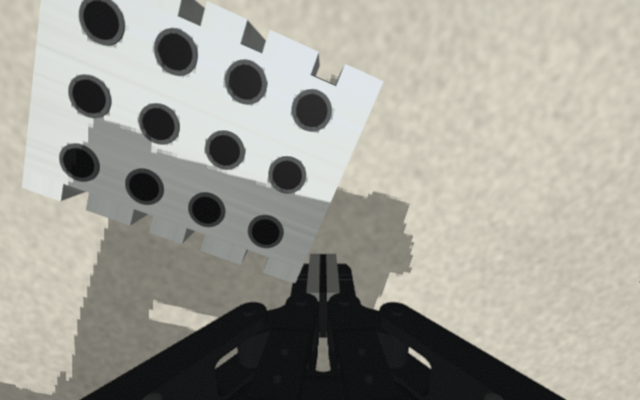

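The full top face is visible, with corners at (22,187), (298,283) and (382,82).

Run:
```python
from wl import *
P=np.array(meas("w5",[(22,187),(298,283),(382,82)]))
d=P[0]-P[1];e=P[2]-P[1];print(P,np.hypot(*d),np.hypot(*e),"need deg",np.degrees(np.arctan2(d[0],d[1])),np.degrees(np.arctan2(e[1],e[0])), "c",(P[0]+P[2])/2)
```

```text
[[-122.4   80.1]
 [-166.4  -28.2]
 [ -84.1  -60.4]] 116.89692040426043 88.37493988682539 need deg 22.11086739911876 -21.367997273719734 c [-103.25    9.85]
```

Request:
{"fn": "move_arm", "kwargs": {
  "deltas": [
    {"slide":[-0.5,0,0],"roll":0},
    {"slide":[-0.5,-1.6,0],"roll":0},
    {"slide":[-0.5,-3.2,0],"roll":0},
    {"slide":[-0.5,-4.8,0],"roll":0},
    {"slide":[-0.5,-6.5,0],"roll":0}
  ]
}}

```text
t: 6.23
tcp_pos: [0.5329, 0.1299, 0.1897]
tool_rot: [-3.12, -0.364, -0.002]
contact_force: [1.1, 0.3, 0.3]
opening: 0.0
finger_force: 0.0
```

Request:
{"fn": "move_arm", "kwargs": {
  "deltas": [
    {"slide":[1.5,0,0],"roll":0},
    {"slide":[3.2,0,0],"roll":0},
    {"slide":[3.2,0.5,0],"roll":0},
    {"slide":[3.2,1.0,0],"roll":0},
    {"slide":[3.2,1.3,0],"roll":0}
  ]
}}

```text
t: 6.65
tcp_pos: [0.6183, 0.1148, 0.1893]
tool_rot: [3.12, 0.366, -0.0]
contact_force: [-3.5, 10.5, 0.2]
opening: -0.0004
finger_force: 5.3
```

Request:
{"fn": "move_arm", "kwargs": {
  "deltas": [
    {"slide":[-0.25,0.2,0],"roll":0},
    {"slide":[-0.5,0.4,0],"roll":0},
    {"slide":[-0.8,0.6,0],"roll":0},
    {"slide":[-1.1,0.8,0],"roll":0},
    {"slide":[-1.3,1.0,0],"roll":0}
  ]
}}

```text
t: 7.07
tcp_pos: [0.5902, 0.0836, 0.1897]
tool_rot: [-3.12, -0.367, 0.002]
contact_force: [-1.3, 3.0, -2.6]
opening: -0.0002
finger_force: 1.7
```

```bash
python3 wl.py w6
```

```text
t 7.07 R mm [-140.5   67. ] z 189.7 yawerr deg -0.06 F [-1.3  3.  -2.6] open -0.2
```

View pics/w6.png

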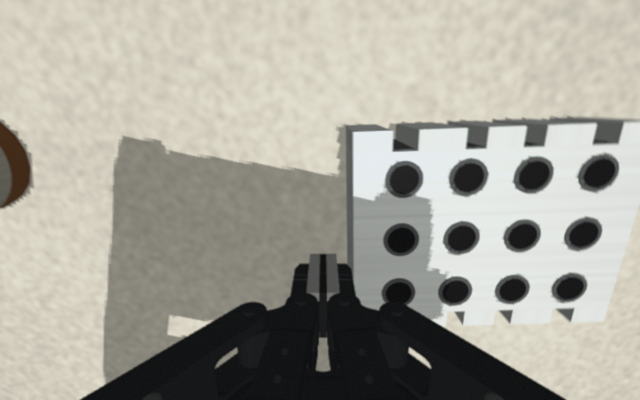

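The block is nearly square. Its top corners are about (352,132) front left, (640,122) front right and (605,322) rear right.

Run:
```python
from wl import *
P=np.array(meas("w6",[(352,132),(640,122),(605,322),(352,300)]))
print(P); d=P[0]-P[1];print(np.hypot(*d),"need CCW deg",np.degrees(np.arctan2(d[0],d[1])),"c",(P[0]+P[2])/2)
W=np.array(meas("w6",[(404,180),(598,172),(569,288),(399,292)]));print(W,"wells c",W.mean(0))
```

```text
[[ -68.    54.4]
 [ -64.5  -52.5]
 [-154.2  -65.5]
 [-142.    52.3]]
106.9572811920722 need CCW deg -1.8752443288488292 c [-111.1    -5.55]
[[ -86.5   33.4]
 [ -83.4  -42.3]
 [-135.9  -44.2]
 [-137.8   31.4]] wells c [-110.9     -5.425]
```

Request:
{"fn": "move_arm", "kwargs": {
  "deltas": [
    {"slide":[0,-0.9,0],"roll":0},
    {"slide":[-1.2,-0.9,0],"roll":0},
    {"slide":[-2.4,-0.9,0],"roll":0},
    {"slide":[-2.4,0.6,0],"roll":0},
    {"slide":[-2.4,2.0,0],"roll":0}
  ]
}}

```text
t: 7.53
tcp_pos: [0.5431, 0.0219, 0.1898]
tool_rot: [-3.119, -0.373, 0.003]
contact_force: [1.0, 0.4, -0.2]
opening: -0.0
finger_force: 0.0
```

Request:
{"fn": "move_arm", "kwargs": {
  "deltas": [
    {"slide":[0,0.4,0],"roll":0},
    {"slide":[0,0.8,0],"roll":0},
    {"slide":[0,0.8,0],"roll":0},
    {"slide":[0,0.8,0],"roll":0},
    {"slide":[0,0.8,0],"roll":0}
  ],
  "jaw": 1
}}

```text
t: 7.95
tcp_pos: [0.5493, 0.003, 0.1896]
tool_rot: [-3.12, -0.368, 0.001]
contact_force: [-0.1, 0.0, -1.2]
opening: 0.0604
finger_force: 0.0
```

Request:
{"fn": "move_arm", "kwargs": {
  "deltas": [
    {"slide":[0,0,0.1],"roll":0},
    {"slide":[0,0,0.2],"roll":0},
    {"slide":[0,0,0.4],"roll":0},
    {"slide":[0,0,0.4],"roll":0},
    {"slide":[0.3,0,0.4],"roll":0}
  ]
}}

```text
t: 8.37
tcp_pos: [0.5558, 0.0042, 0.1791]
tool_rot: [-3.12, -0.368, 0.004]
contact_force: [0.2, -0.8, 0.1]
opening: 0.0854
finger_force: 0.0
```

```bash
python3 -c "
from wl import *
snap('w7')"
```

```text
t 8.37 R mm [-192.6   -2.2] z 179.1 yawerr deg -0.04 F [ 0.2 -0.8  0.1] open 85.4
```

Request:
{"fn": "move_arm", "kwargs": {
  "deltas": [
    {"slide":[0.4,0,0],"roll":0},
    {"slide":[0.8,0,0],"roll":0},
    {"slide":[1.2,0,0],"roll":0},
    {"slide":[1.5,0,0],"roll":0},
    {"slide":[1.8,0,0],"roll":0}
  ]
}}

```text
t: 8.83
tcp_pos: [0.6007, 0.0147, 0.1796]
tool_rot: [-3.12, -0.367, 0.005]
contact_force: [-12.2, -3.3, 10.2]
opening: 0.0855
finger_force: 6.2
```

Request:
{"fn": "move_arm", "kwargs": {
  "deltas": [
    {"slide":[0.3,0,0],"roll":0},
    {"slide":[0.6,0,0],"roll":0},
    {"slide":[0.9,0,0],"roll":0},
    {"slide":[1.2,0,0],"roll":0},
    {"slide":[1.5,0,0],"roll":0}
  ]
}}

```text
t: 9.25
tcp_pos: [0.6371, 0.0233, 0.1797]
tool_rot: [-3.12, -0.367, 0.005]
contact_force: [-11.4, -3.2, 8.2]
opening: 0.0854
finger_force: 5.5
```

```bash
python3 wl.py w8
```

```text
t 9.25 R mm [-109.    -2.6] z 179.7 yawerr deg -0.05 F [-11.4  -3.2   8.2] open 85.4
```

View pics/w8.png

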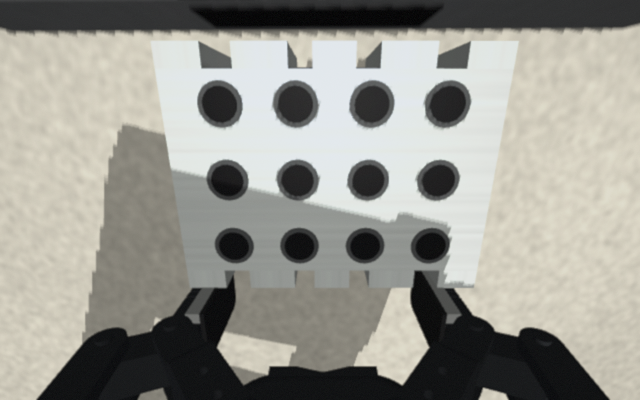

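The block is square to the gripper, with wells at (220,104), (448,104), (431,246) and (234,246) and the bar foot near row 30. Next I'll measure the remaining gap.

Run:
```python
from wl import *
W=np.array(meas("w8",[(220,104),(448,104),(431,246),(234,246)]));print(W.tolist(),W.mean(0), meas("w8",[(152,41),(518,41)]),meas("w8",[(100,31),(540,31)],0))
```

```text
[[-26.7, 30.2], [-26.8, -45.9], [-79.0, -46.0], [-78.9, 30.5]] [-52.85  -7.8 ] [array([-7.9, 49.6]), array([ -8.1, -65.4])] [array([ 2.9, 90.9]), array([  2.6, -96.7])]
```

Request:
{"fn": "move_arm", "kwargs": {
  "deltas": [
    {"slide":[0.1,0,0],"roll":0},
    {"slide":[0.2,0,0],"roll":0},
    {"slide":[0.3,0,0],"roll":0},
    {"slide":[0.36,0,0],"roll":0},
    {"slide":[0.42,0,0],"roll":0}
  ]
}}

```text
t: 9.72
tcp_pos: [0.6466, 0.0255, 0.1795]
tool_rot: [-3.12, -0.368, 0.006]
contact_force: [-19.4, -5.2, 12.3]
opening: 0.0853
finger_force: 9.8
```

Request:
{"fn": "move_arm", "kwargs": {
  "deltas": [
    {"slide":[0.02,0,0],"roll":0},
    {"slide":[0.04,0,0],"roll":0},
    {"slide":[0.06,0,0],"roll":0},
    {"slide":[0.08,0,0],"roll":0},
    {"slide":[0.08,0,0],"roll":0}
  ]
}}

```text
t: 10.13
tcp_pos: [0.6471, 0.0256, 0.1795]
tool_rot: [-3.12, -0.368, 0.012]
contact_force: [-23.1, -7.9, 18.6]
opening: 0.0854
finger_force: 12.2
```

The force rises while the TCP stalls, so the block is against the bar. I'll back off.

Request:
{"fn": "move_arm", "kwargs": {
  "deltas": [
    {"slide":[-0.2,0,0],"roll":0},
    {"slide":[-0.8,0,0],"roll":0},
    {"slide":[-1.4,0,0],"roll":0},
    {"slide":[-1.4,0,0],"roll":0},
    {"slide":[-1.4,0,0],"roll":0}
  ]
}}

```text
t: 10.55
tcp_pos: [0.6158, 0.018, 0.1799]
tool_rot: [3.12, 0.367, 0.001]
contact_force: [1.4, -0.3, 0.6]
opening: 0.0856
finger_force: 0.0
```

Run:
```python
from wl import *
snap("w9")
g=cv2.imread("pics/w9.png",0);T=np.load("w9.npy")
# dark round blobs = wells; fit their grid
p=cv2.SimpleBlobDetector_Params();p.filterByColor=True;p.blobColor=0;p.minArea=300;p.maxArea=4000;p.minThreshold=10;p.maxThreshold=90;p.filterByCircularity=True;p.minCircularity=.7;p.filterByConvexity=False;p.filterByInertia=False
k=[q.pt for q in cv2.SimpleBlobDetector_create(p).detect(g)]
W=np.array(meas("w9",k));print(len(k),W[np.argsort(W[:,0])].tolist(),W.mean(0))
```

```text
t 10.55 R mm [-131.    -2.8] z 179.9 yawerr deg -0.07 F [ 1.4 -0.3  0.6] open 85.6
8 [[-69.2, -20.3], [-69.1, -45.7], [-69.1, 30.6], [-69.0, 5.2], [-43.0, -45.8], [-43.0, -20.4], [-42.9, 30.6], [-42.9, 5.2]] [-56.025  -7.575]
```

```bash
python3 -c "
from plant import robot
print(robot.finish_job())"
```

```text
the job is handed in; nothing more can be done
None
```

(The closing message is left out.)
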